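# Refit the knife holder on the microtome carriage

## Robot

A 7-joint arm with a two-finger parallel gripper is mounted at the origin on the work surface. World frame = base frame: x ahead of the robot, y to its left, z up, the work surface at z = 0. Lengths are in m, angles in rad, forces in N, time in s.
With the tool pointing down it reaches from about 0.35 to 0.9 m from the base axis. Payload 19.9 kg.
Tool frame: the origin (TCP) lies at the very end of the fingers, on their centre line; the grasp point (between the pads) lies bot.tcp_to_grasp behind it (bot.tcp_to_grasp is the distance from the TCP to the grasp point, in m); z points along the fingers, y is the line along which they close (so a half turn about z gives the same grasp; the last joint's range is limited). The gripper opens to 94 mm and grips with 3 to 60 N. Pads are 16 mm wide; open, the fingers measure 119 mm over their backs; the gripper's body (75 mm by 177 mm) begins 78 mm behind the grasp point.
Start: joints at [1.089, 0.417, -0.01, 1.614, 0.005, 1.111, -0.053], TCP at [0.267, -0.565, 0.205] pointing down, gripper open.
Joint ranges: [-2.81, 2.81], [-0.39, 2.02], [-1.27, 1.25], [0.06, 2.57], [-1.19, 4.33], [0.19, 2], [-2.82, 2.82]. Speed limits (rad/s): [1.89, 1.89, 2.39, 2.39, 3.01, 3.01, 3.01].

## Interface

Orientations are given as a 3x3 rotation matrix whose columns are the frame's x, y, z axes.
In Python, from station import bot gives the robot as it stands. The module is installed in compiled form; this text tells all that it offers.
- The arm moves only by the tool arm_command, never from a script. Its argument "rows" is a list of rows, each an object of numbers: "dx", "dy", "dz": the shift along the tool's x, y, z in cm; "wx", "wy", "wz": the turn, a rotation vector about the tool's x, y, z in degrees; "claw": the opening, from 0 (shut) to 1 (fully open). A call has 1 to 20 rows; each row is the pose to reach, as a shift and turn from the pose commanded when the call began, along the tool's axes at that moment; what a row does not reach only later rows make up. A row lasts 1/12 s, in which the tool goes at most 41.7 mm and 7.16 degrees, less where a joint would pass 70% of its speed; a pose out of reach is approached as far as the arm can. A call with a gripper value outside its range is refused whole. The fingers move at their own pace and stop on an object; "force" is the grip in N (left out, the last holds). Time passes only in rows, so rows that repeat a pose let the fingers close. It gives the time, the measured TCP pose, the force, the opening and the grip force at its end, in the units of the state.
- bot.read_state(): the state, without advancing time (a new reading comes with each control period).
- bot.read_camera(name): name is "side" or "top" or "wrist"; returns a dict with "color" (480x640x3 uint8, red, green, blue), "fx", "fy", "cx", "cy" (pixels), "rvec" (rotation vector, rad) and "tvec" (3), from world to camera coordinates, as OpenCV has them; the wrist camera has in their place "T_tool_cam" (4x4, takes a point from camera to tool coordinates, whose origin is the TCP and whose axes are the flange's). Camera axes: x right, y down, z forward; pixel columns grow to the right and rows downward; lengths in m; the calibration is good to about 2 mm. A picture is of the moment at which its call begins: read the wrist's pose just before it. There is no depth.
- bot.finish_job(): hands the job in; it is judged then, once.
Trained networks look in a picture, given as the dict that the camera call returned (one of the last four; its "shot" number tells which), for a name from the list of things; names that differ only in an ending like _2 or _b are one class to them, and where a whole thing is asked for, a point or a joint stands for the part that bears it (a point fixed in the world has none). Each returns a list of dicts, best first, with "score" (0 to 1); they miss things now and then, are a little off and sometimes report something else, mostly with a low value. They report only what shows in the picture. A call takes as long as a camera call.
- bot.silhouettes(picture, label): "region" (480x640 bool, what is visible of it) and "rect" ([centre column, centre row, width, height] in pixels, round what is visible of it).
The state is a dict: "time": time; "q": joint angles; "dq": joint speeds; "effort": joint torques, N m; "tcp_pos": TCP position; "tool_rot": TCP orientation; "contact_force": force on the tool from outside, world axes, zero at the start; "moment": the same for the moment, N m; "grip_width": finger opening in m; "grip_force": force on a finger pad.
Only numpy, scipy, OpenCV 4.12 (cv2) and the standard library are available. Lean on these libraries where they do the work, as an engineer would, in place of code of your own. Each camera call takes 0.05 s, during which the arm holds its last target. There are 200 camera calls.

## Task

Put the microtome's knife holder back on its carriage: lower it gently over the two locating pins, without letting it drop, until its plate lies flush. Then slide each of the two look-alike steel collars from the parts tray down onto the pin that its bore fits (thick pin or thin pin) until it rests on the holder's plate. Leave the clamp knob in the tray, the brown bottle, the glass jar and the slide box where they stand.

Things in the scene. Friction and masses are not known exactly. Their poses are not given: they have to be found in the camera images.
- carriage: Fixed cream casting, 100 (x) x 160 (y) x 40 mm high with a wider black foot, on either side of the work area. Origin: centre of the underside, z up. On its flat top, on its y axis, stand two steel pins: thick one at y=+52 mm, diameter 16 mm; thin one at y=-52 mm, diameter 10 mm. Both rise 42 mm above the top; the last 8 mm tapers to half the diameter.
- seat (a point): Centre of the carriage's flat top (40 mm above the bench), axes as the carriage: where the holder's origin must come to lie, holder's y axis along the carriage's +y.
- pin_thick (a point): Centre of the tip of the thick pin, 42 mm above the carriage's top.
- pin_thin (a point): Centre of the tip of the thin pin, 42 mm above the carriage's top.
- holder: Loose knife holder, 0.3-0.6 kg, flat on the bench across from the carriage: black plate 90 (x) x 150 (y) x 12 mm thick with through holes on its y axis, 18 mm wide at y=+52 mm (thick pin) and 12 mm at y=-52 mm (thin pin). Mid-plate, a dark steel block to grip, 32 (x) x 50 (y) mm, from 12 to 52 mm above the underside (trim to 57). Origin: centre of the underside, z up.
- collar_wide: Loose steel collar (ring), outside diameter 34 mm, 22 mm high, bore 18 mm right through: fits the thick pin. About 0.11 kg. Origin: centre of the underside; z up along the bore. Starts flat on the tray's floor.
- collar_narrow: Loose steel collar (ring), outside diameter 34 mm, 22 mm high, bore 12 mm right through: fits the thin pin only. About 0.13 kg. Origin: centre of the underside; z up along the bore. Starts flat on the tray's floor.
- tray: Fixed shallow black tray, 130 (x) x 230 (y) mm outside, rim 12 mm high, walls and floor 4 mm thick, in the middle of the work area. Origin: centre of the underside. The two collars and the clamp knob stand in a row along its y axis, about 70 mm apart, in any order.
- knob: Bystander: loose steel clamp knob in the tray, round head 30 mm across and 13 mm high, a 10 mm stud pointing up to 34 mm. Origin: centre of the underside.
- reagent: Bystander: brown glass reagent bottle, 64 mm across, 180 mm tall. Origin: centre of the underside.
- jar: Bystander: glass jar with a steel lid, 68 mm across, 85 mm tall. Origin: centre of the underside.
- slidebox: Bystander: closed blue slide box, 170 (x) x 85 (y) x 32 mm high. Origin: centre of the underside.

How it is judged:
By the outcome, as a careful person would: the job done as asked, in the order asked, and still so for the second after the job is handed in, with the robot touching nothing.
It also fails if it takes over 70 s, if anything falls off the work surface, if the arm or the gripper's body presses on something with over 40 N, if the wrist force passes 120 N, or if a joint passes its speed limit or range.

## Working session

There is one attempt and no reset: what is moved stays moved. The work goes in short steps, Python scripts to look and compute and a tool call to move; the robot and the scene stay as the last step left them, time stands still between calls to the robot, and variables do not carry over. Pictures are saved under pics/ and viewed, at most 11 in all, crops included, and the job is handed in when it is done.

Besides the shell and the picture viewer there is one more tool, called after "Call:" as name([rows], argument=value, ...), one row to a line, values as JSON. arm_command: Moves the arm, as the interface text tells. Its arguments: {"type":"object","properties":{"rows":{"type":"array","items":{"type":"object","properties":{"dx":{"type":"number"},"dy":{"type":"number"},"dz":{"type":"number"},"wx":{"type":"number"},"wy":{"type":"number"},"wz":{"type":"number"},"claw":{"type":"number"}}}},"force":{"type":"number"}},"required":["rows"]}

```bash
mkdir -p pics; python3 - <<'E'
from station import bot
import cv2,numpy as np
s=bot.read_state();print(s['time'],s['tcp_pos'],s['tool_rot'],s['grip_width'],bot.tcp_to_grasp)
ims=[]
for n in ['top','side']:
    p=bot.read_camera(n);print(n,p['fx'],p['fy'],p['cx'],p['cy'],p['rvec'],p['tvec'])
    cv2.imwrite(f'pics/{n}0.png',p['color'][:,:,::-1])
    for l in ['carriage','holder','collar_wide','collar_narrow','knob','tray','reagent','jar','slidebox']:
        for r in bot.silhouettes(p,l)[:3]: print(n,l,round(r['score'],2),np.round(r['rect'],1))
E
```

```text
0.0 [ 0.26648788 -0.56492789  0.20484088] [[ 9.04413597e-01  4.26656414e-01 -5.92177572e-04]
 [ 4.26656816e-01 -9.04412996e-01  1.04618015e-03]
 [-8.92136197e-05 -1.19883615e-03 -9.99999277e-01]] 0.09412534402059348 0.0188
top 472.1698337326871 472.1698337326871 318.86887186323685 243.0157901771814 [ 2.13891457 -2.11559022  0.189699  ] [0.06000444 0.56562562 1.01323142]
top carriage 0.64 [216.5 285.1  84.8  63.3]
top holder 0.86 [461.8 290.1  76.5  60.6]
top collar_wide 0.58 [373.2 292.8  20.9  15.9]
top collar_wide 0.19 [146.7 273.9  46.9  76.1]
top collar_narrow 0.47 [312.2 284.9   8.   11.8]
top tray 0.9 [342.9 288.7 105.9  74. ]
top reagent 0.66 [374.2 199.3  32.1  42.5]
top jar 0.57 [328.6 192.1  32.8  34.8]
top slidebox 0.74 [145.6 273.4  47.1  76.4]
side 531.1024240810883 531.1024240810883 323.0503192488759 237.41291977737572 [ 1.06183151 -2.45475246  0.96563486] [0.42825247 0.31803248 0.81918948]
side carriage 0.68 [260.1 355.  112.   93.4]
side holder 0.56 [460.4 207.4  81.1  43.2]
side collar_wide 0.73 [399.9 254.6  22.8  16. ]
side collar_narrow 0.62 [349.  286.6  20.6  16.9]
side collar_narrow 0.43 [261.5 354.8 107.3  87.3]
side knob 0.57 [377.9 275.6   6.8  15.9]
side tray 0.59 [375.4 276.8 137.3  91.3]
side reagent 0.55 [333.9 181.   29.5  83.4]
side reagent 0.3 [166.9 414.6 109.7 110.6]
side jar 0.67 [290.9 212.3  26.5  46.6]
side slidebox 0.92 [167.8 414.5 113.3 111. ]
side slidebox 0.42 [289.4 211.6  27.4  46.5]
```

View pics/top0.png

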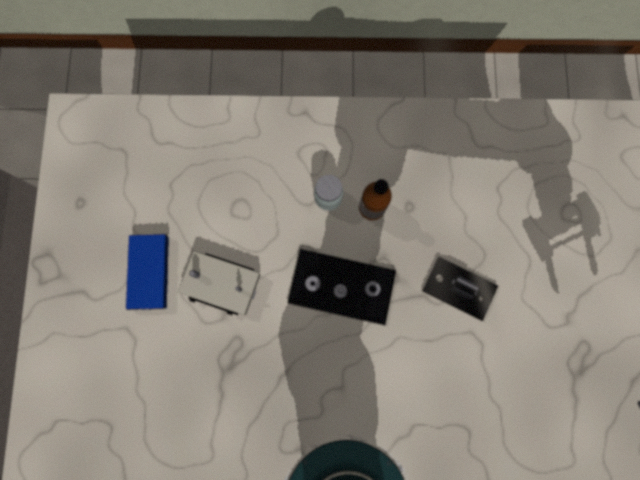

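View pics/side0.png

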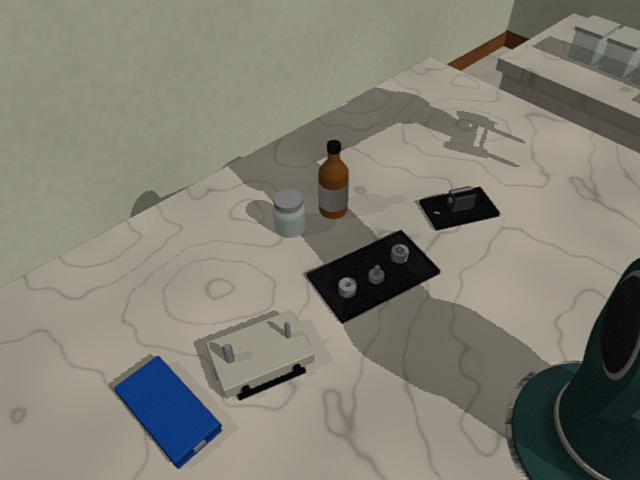

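The top view shows the holder at (461,290), the tray at (343,288) and the carriage at (217,285). In the side view the thick pin is on the slide-box side at about (227,352), and the thin pin is at (287,328). The knob stands between the two collars.

```bash
cat > h.py <<'E'
from station import bot
import cv2,numpy as np
def shot(n):
    s=bot.read_state(); p=bot.read_camera(n)
    if n=='wrist':
        T=np.eye(4);T[:3,:3]=s['tool_rot'];T[:3,3]=s['tcp_pos'];T=T@p['T_tool_cam']
    else:
        T=np.eye(4);T[:3,:3]=cv2.Rodrigues(np.array(p['rvec']))[0];T[:3,3]=p['tvec'];T=np.linalg.inv(T)
    p['T']=T; return p
def plane(p,uv,z):
    uv=np.atleast_2d(np.asarray(uv,float))
    d=np.c_[(uv[:,0]-p['cx'])/p['fx'],(uv[:,1]-p['cy'])/p['fy'],np.ones(len(uv))]@p['T'][:3,:3].T
    o=p['T'][:3,3]; return o+d*((z-o[2])/d[:,2])[:,None]
def proj(p,X):
    X=np.atleast_2d(X); c=(X-p['T'][:3,3])@p['T'][:3,:3]
    return np.c_[c[:,0]/c[:,2]*p['fx']+p['cx'],c[:,1]/c[:,2]*p['fy']+p['cy']]
def rel(P,ang=None):
    """tool-frame shift (cm) to world TCP P, and turn about tool z (deg) to put tool y at world angle ang (deg)"""
    s=bot.read_state();R=np.array(s['tool_rot']);d=R.T@(np.array(P)-s['tcp_pos'])*100
    r=[*np.round(d,2)]
    if ang is not None:
        a=np.degrees(np.arctan2(R[1,1],R[0,1])); w=(ang-a+90)%180-90; r.append(round(-w,2))
    return r
def rect(m): return cv2.minAreaRect(cv2.findNonZero(m.astype(np.uint8)))
E
python3 - <<'E'
from h import *
p=shot('top'); print('cam',p['T'][:3,3])
for l,z in [('carriage',.04),('holder',.012),('tray',.012),('slidebox',.032),('reagent',.09),('jar',.08)]:
    r=bot.silhouettes(p,l)
    if r:
        b=cv2.boxPoints(rect(r[0]['region'])); c=plane(p,b,z); print(l,np.round(c.mean(0),3),np.round(c[:,:2],3).tolist())
print('thick,thin tip approx',plane(p,[[196,259],[238,268]],.082), 'base',plane(p,[[196,276],[240,290]],.04))
print(plane(p,[[312,284],[340,291],[373,289]],.026))
w=bot.read_camera('wrist');print(w['T_tool_cam'],w['fx'],w['cx'],w['cy'])
a=bot.read_state();print(np.degrees(np.arctan2(a['tool_rot'][1][1],a['tool_rot'][0][1])))
E
```

```text
cam [0.3755825  0.06404741 1.09772789]
carriage [0.471 0.29  0.04 ] [[0.441, 0.385], [0.552, 0.356], [0.501, 0.194], [0.392, 0.226]]
holder [0.474 0.296 0.012] [[0.446, 0.393], [0.558, 0.36], [0.502, 0.197], [0.391, 0.233]]
tray [0.471 0.012 0.012] [[0.431, 0.139], [0.562, 0.112], [0.51, -0.118], [0.381, -0.086]]
slidebox [0.499 0.457 0.032] [[0.413, 0.502], [0.589, 0.508], [0.585, 0.411], [0.41, 0.407]]
reagent [ 0.657 -0.056  0.09 ] [[0.627, -0.005], [0.716, -0.049], [0.687, -0.106], [0.598, -0.062]]
jar [0.675 0.047 0.08 ] [[0.715, 0.079], [0.716, 0.016], [0.635, 0.016], [0.634, 0.078]]
thick,thin tip approx [[0.5210628  0.33270839 0.082     ]
 [0.50238652 0.24063778 0.082     ]] base [[0.48849838 0.34160621 0.04      ]
 [0.45817618 0.24141462 0.04      ]]
[[ 0.47465912  0.08081379  0.026     ]
 [ 0.45949279  0.01718298  0.026     ]
 [ 0.46483685 -0.05759892  0.026     ]]
[[ 9.42434411e-04 -9.70038496e-01 -2.42949434e-01  6.94383436e-02]
 [ 9.99999434e-01  7.94245541e-04  7.07905034e-04  2.32830597e-04]
 [-4.93733630e-04 -2.42949964e-01  9.70038696e-01 -1.79977449e-01]
 [ 0.00000000e+00  0.00000000e+00  0.00000000e+00  1.00000000e+00]] 342.0954696025729 321.44671334449373 244.9016485558582
-64.74578930536295
```

```bash
python3 - <<'E'
from h import *
p=shot('top');c=plane(p,[[437,255],[498,288],[485,320],[423,290]],.012);print(c,c.mean(0))
m=c.mean(0);m[2]=.17
x=(c[0]+c[1])/2-(c[2]+c[3])/2; a=np.degrees(np.arctan2(x[1],x[0]));print(a,rel(m,a))
E
```

```text
[[ 0.54662495 -0.20878854  0.012     ]
 [ 0.4714455  -0.34632784  0.012     ]
 [ 0.39851225 -0.31272073  0.012     ]
 [ 0.46496856 -0.17392858  0.012     ]] [ 0.47038781 -0.26044142  0.012     ]
-23.888343579367017 [np.float64(31.43), np.float64(-18.87), np.float64(3.54), np.float64(-40.86)]
```

Call:
arm_command([
  {"dx": 31.4, "dy": -18.9, "dz": 3.5, "wz": -41, "claw": 1},
  {"dx": 31.4, "dy": -18.9, "dz": 3.5, "wz": -41, "claw": 1},
  {"dx": 31.4, "dy": -18.9, "dz": 3.5, "wz": -41, "claw": 1},
  {"dx": 31.4, "dy": -18.9, "dz": 3.5, "wz": -41, "claw": 1},
  {"dx": 31.4, "dy": -18.9, "dz": 3.5, "wz": -41, "claw": 1},
  {"dx": 31.4, "dy": -18.9, "dz": 3.5, "wz": -41, "claw": 1},
  {"dx": 31.4, "dy": -18.9, "dz": 3.5, "wz": -41, "claw": 1},
  {"dx": 31.4, "dy": -18.9, "dz": 3.5, "wz": -41, "claw": 1},
  {"dx": 31.4, "dy": -18.9, "dz": 3.5, "wz": -41, "claw": 1},
  {"dx": 31.4, "dy": -18.9, "dz": 3.5, "wz": -41, "claw": 1},
  {"dx": 31.4, "dy": -18.9, "dz": 3.5, "wz": -41, "claw": 1},
  {"dx": 31.4, "dy": -18.9, "dz": 3.5, "wz": -41, "claw": 1},
  {"dx": 31.4, "dy": -18.9, "dz": 3.5, "wz": -41, "claw": 1},
])

```text
$.rows[0]: bad value
```

```bash
python3 - <<'E'
from h import *
s=bot.read_state();print(s['time'],s['tcp_pos'],s['tool_rot'])
p=shot('wrist');cv2.imwrite('pics/w1.png',p['color'][:,:,::-1])
for l in ['holder']:
  for r in bot.silhouettes(p,l):
    b=cv2.boxPoints(rect(r['region']));print(l,r['score'],r['rect'],b.tolist(),plane(p,b,.012))
E
```

```text
1.45 [ 0.26664222 -0.56524281  0.20543392] [[ 9.04413370e-01  4.26657302e-01 -5.15264315e-05]
 [ 4.26657304e-01 -9.04413370e-01  3.92067744e-05]
 [-2.98733370e-05 -5.74432593e-05 -9.99999998e-01]]
```

View pics/w1.png

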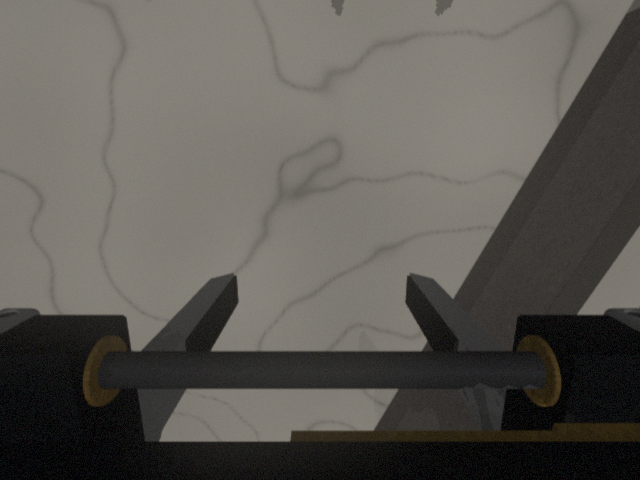

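The move was refused, so the picture shows only the bare bench between the fingers. The fingertips sit at about (235,275) and (410,275). I'll retry with every field given and graded steps.

Call:
arm_command([
  {"dx": 3.1, "dy": -1.9, "dz": 0.3, "wx": 0, "wy": 0, "wz": -4, "claw": 1},
  {"dx": 6.2, "dy": -3.8, "dz": 0.7, "wx": 0, "wy": 0, "wz": -8, "claw": 1},
])

```text
time: 1.72
tcp_pos: [0.3058, -0.5047, 0.1983]
tool_rot: [[0.836, 0.548, -0.0], [0.548, -0.836, -0.001], [-0.001, 0.0, -1.0]]
contact_force: [1.4, -0.2, -0.3]
grip_width: 0.0939
grip_force: 0.0
```

```bash
python3 - <<'E'
from h import *
print(rel([.454,-.296,.17],-23.9))
E
```

```text
[np.float64(23.84), np.float64(-9.34), np.float64(2.81), np.float64(-32.87)]
```

Call:
arm_command([
  {"dx": 23.8, "dy": -9.3, "dz": 2.8, "wx": 0, "wy": 0, "wz": -33, "claw": 1},
  {"dx": 23.8, "dy": -9.3, "dz": 2.8, "wx": 0, "wy": 0, "wz": -33, "claw": 1},
  {"dx": 23.8, "dy": -9.3, "dz": 2.8, "wx": 0, "wy": 0, "wz": -33, "claw": 1},
  {"dx": 23.8, "dy": -9.3, "dz": 2.8, "wx": 0, "wy": 0, "wz": -33, "claw": 1},
  {"dx": 23.8, "dy": -9.3, "dz": 2.8, "wx": 0, "wy": 0, "wz": -33, "claw": 1},
  {"dx": 23.8, "dy": -9.3, "dz": 2.8, "wx": 0, "wy": 0, "wz": -33, "claw": 1},
  {"dx": 23.8, "dy": -9.3, "dz": 2.8, "wx": 0, "wy": 0, "wz": -33, "claw": 1},
  {"dx": 23.8, "dy": -9.3, "dz": 2.8, "wx": 0, "wy": 0, "wz": -33, "claw": 1},
  {"dx": 23.8, "dy": -9.3, "dz": 2.8, "wx": 0, "wy": 0, "wz": -33, "claw": 1},
])

```text
time: 2.47
tcp_pos: [0.4546, -0.2961, 0.1705]
tool_rot: [[0.402, 0.916, -0.0], [0.916, -0.402, -0.0], [-0.0, -0.0, -1.0]]
contact_force: [0.2, 0.0, 0.4]
grip_width: 0.0939
grip_force: 0.0
```

```bash
python3 - <<'E'
from h import *
s=bot.read_state();print(s['time'],s['tcp_pos'])
p=shot('wrist');cv2.imwrite('pics/w2.png',p['color'][:,:,::-1])
for l in ['holder']:
  for r in bot.silhouettes(p,l):
    b=cv2.boxPoints(rect(r['region']));print(l,r['score'],r['rect'],b.tolist(),plane(p,b,.012))
E
```

```text
2.4667 [ 0.45459991 -0.29608303  0.1704518 ]
holder 0.77 [325.7, 184.7, 96.8, 160.9] [[271.62518310546875, 263.57940673828125], [277.9407958984375, 107.79490661621094], [374.17449951171875, 111.69625854492188], [367.85888671875, 267.48077392578125]] [[ 0.39306017 -0.30769796  0.012     ]
 [ 0.46386047 -0.17395539  0.012     ]
 [ 0.54430625 -0.21289499  0.012     ]
 [ 0.48264555 -0.35154645  0.012     ]]
```

View pics/w2.png

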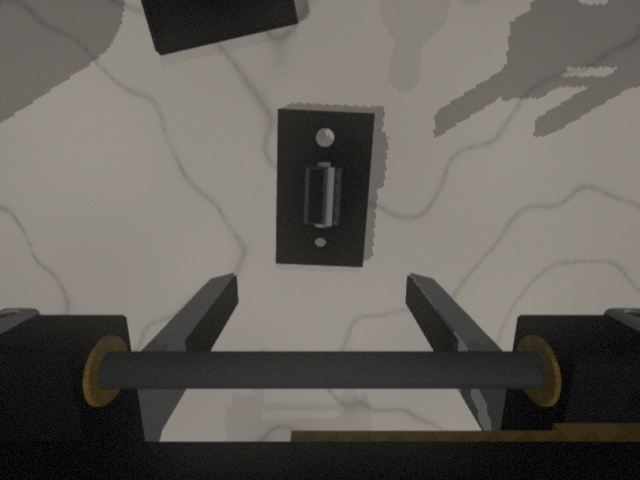

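The holder is upright in the wrist view. Its wide hole is at (325,137), its thin hole at (320,242), and its plate corners are at about (279,109), (375,113), (362,267) and (276,264). Its +y therefore points along tool +x.

```bash
cat >> h.py <<'E'
def fit2d(M,W):
    """rigid 2D fit model->world: origin, yaw deg, residuals mm"""
    M=np.asarray(M,float);W=np.asarray(W,float)[:,:2]
    m,w=M.mean(0),W.mean(0);z=((M-m)@[1,1j]).conj()@((W-w)@[1,1j]);a=np.angle(z)
    R=np.array([[np.cos(a),-np.sin(a)],[np.sin(a),np.cos(a)]]);o=w-R@m
    return o,np.degrees(a),np.round((W-(M@R.T+o))*1e3,1)
E
python3 - <<'E'
from h import *
p=shot('wrist')
g=cv2.cvtColor(p['color'],cv2.COLOR_RGB2GRAY)
c=np.float32([[279,109],[375,113],[362,267],[276,264]]).reshape(-1,1,2)
c2=cv2.cornerSubPix(g,c.copy(),(4,4),(-1,-1),(3,50,.01)).reshape(-1,2)
hs=[]
for (u,v,k) in [(325,137,14),(320,242,10)]:
    q=(g[v-k:v+k,u-k:u+k]>70).astype(np.uint8); M=cv2.moments(q,True);hs.append([u-k+M['m10']/M['m00'],v-k+M['m01']/M['m00']]);print(M['m00'])
print(c2,hs)
W=plane(p,np.r_[c2,hs],.012); W[4:]=plane(p,hs,.010)
o,a,r=fit2d([[-45,75],[45,75],[45,-75],[-45,-75],[0,52],[0,-52]] and np.array([[-45,75],[45,75],[45,-75],[-45,-75],[0,52],[0,-52]])/1e3,W)
print(o,a,r.tolist())
print('above',rel([*o,.08],a), 'grasp TCP z: block 12-52')
E
```

```text
268.0
70.0
[[277.47928 107.12279]
 [374.28876 111.39907]
 [362.27872 265.36996]
 [275.66565 261.33838]] [[324.6641791044776, 135.48134328358208], [319.95714285714286, 240.5142857142857]]
[ 0.47047782 -0.26121967] -26.350528405758258 [[-0.1, -0.5], [-0.1, -0.2], [-0.2, -0.0], [0.3, 0.2], [-0.3, -0.4], [0.4, 0.9]]
above [np.float64(3.98), np.float64(0.06), np.float64(9.05), np.float64(2.5)] grasp TCP z: block 12-52
```

Call:
arm_command([
  {"dx": 4, "dy": 0.1, "dz": 3.5, "wx": 0, "wy": 0, "wz": 2.5, "claw": 1},
  {"dx": 4, "dy": 0.1, "dz": 7, "wx": 0, "wy": 0, "wz": 2.5, "claw": 1},
  {"dx": 4, "dy": 0.1, "dz": 10.5, "wx": 0, "wy": 0, "wz": 2.5, "claw": 1},
  {"dx": 4, "dy": 0.1, "dz": 13, "wx": 0, "wy": 0, "wz": 2.5, "claw": 1},
  {"dx": 4, "dy": 0.1, "dz": 14.5, "wx": 0, "wy": 0, "wz": 2.5, "claw": 1},
  {"dx": 4, "dy": 0.1, "dz": 15.2, "wx": 0, "wy": 0, "wz": 2.5, "claw": 1},
  {"dx": 4, "dy": 0.1, "dz": 15.2, "wx": 0, "wy": 0, "wz": 2.5, "claw": 1},
  {"dx": 4, "dy": 0.1, "dz": 15.2, "wx": 0, "wy": 0, "wz": 2.5, "claw": 1},
])

```text
time: 3.28
tcp_pos: [0.4717, -0.2606, 0.0191]
tool_rot: [[0.443, 0.897, 0.0], [0.897, -0.443, -0.0], [-0.0, 0.0, -1.0]]
contact_force: [0.3, 0.3, -0.2]
grip_width: 0.094
grip_force: 0.0
```

Call:
arm_command([
  {"dx": 0, "dy": 0, "dz": 0, "wx": 0, "wy": 0, "wz": 0, "claw": 0.2},
  {"dx": 0, "dy": 0, "dz": 0, "wx": 0, "wy": 0, "wz": 0, "claw": 0.2},
  {"dx": 0, "dy": 0, "dz": 0, "wx": 0, "wy": 0, "wz": 0, "claw": 0.2},
  {"dx": 0, "dy": 0, "dz": 0, "wx": 0, "wy": 0, "wz": 0, "claw": 0.2},
  {"dx": 0, "dy": 0, "dz": 0, "wx": 0, "wy": 0, "wz": 0, "claw": 0.2},
  {"dx": 0, "dy": 0, "dz": 0, "wx": 0, "wy": 0, "wz": 0, "claw": 0.2},
  {"dx": 0, "dy": 0, "dz": 0, "wx": 0, "wy": 0, "wz": 0, "claw": 0.2},
  {"dx": 0, "dy": 0, "dz": 0, "wx": 0, "wy": 0, "wz": 0, "claw": 0.2},
  {"dx": 0, "dy": 0, "dz": 0, "wx": 0, "wy": 0, "wz": 0, "claw": 0.2},
  {"dx": 0, "dy": 0, "dz": 0, "wx": 0, "wy": 0, "wz": 0, "claw": 0.2},
], force=40)

```text
time: 4.12
tcp_pos: [0.4715, -0.2599, 0.0184]
tool_rot: [[0.442, 0.897, -0.0], [0.897, -0.442, 0.0], [0.0, -0.0, -1.0]]
contact_force: [2.4, -2.0, -3.8]
grip_width: 0.0318
grip_force: 40.0
```

Call:
arm_command([
  {"dx": 0, "dy": 0, "dz": -1.5, "wx": 0, "wy": 0, "wz": 0, "claw": 0.2},
  {"dx": 0, "dy": 0, "dz": -4, "wx": 0, "wy": 0, "wz": 0, "claw": 0.2},
  {"dx": 0, "dy": 0, "dz": -7.5, "wx": 0, "wy": 0, "wz": 0, "claw": 0.2},
  {"dx": 2, "dy": -1.2, "dz": -10.5, "wx": 0, "wy": 0, "wz": -1, "claw": 0.2},
  {"dx": 5, "dy": -3, "dz": -13, "wx": 0, "wy": 0, "wz": -2, "claw": 0.2},
  {"dx": 8, "dy": -5, "dz": -15, "wx": 0, "wy": 0, "wz": -3, "claw": 0.2},
  {"dx": 11, "dy": -6.8, "dz": -17, "wx": 0, "wy": 0, "wz": -4, "claw": 0.2},
  {"dx": 14, "dy": -8.6, "dz": -19, "wx": 0, "wy": 0, "wz": -5, "claw": 0.2},
  {"dx": 17, "dy": -10.5, "dz": -21, "wx": 0, "wy": 0, "wz": -6, "claw": 0.2},
  {"dx": 20, "dy": -12.3, "dz": -22, "wx": 0, "wy": 0, "wz": -7, "claw": 0.2},
  {"dx": 23, "dy": -14.2, "dz": -23, "wx": 0, "wy": 0, "wz": -8, "claw": 0.2},
  {"dx": 26, "dy": -16, "dz": -23.2, "wx": 0, "wy": 0, "wz": -9, "claw": 0.2},
  {"dx": 29, "dy": -17.8, "dz": -23.2, "wx": 0, "wy": 0, "wz": -9.3, "claw": 0.2},
  {"dx": 32, "dy": -19.6, "dz": -23.2, "wx": 0, "wy": 0, "wz": -9.3, "claw": 0.2},
  {"dx": 34.5, "dy": -21.1, "dz": -23.2, "wx": 0, "wy": 0, "wz": -9.3, "claw": 0.2},
  {"dx": 35.6, "dy": -21.8, "dz": -23.2, "wx": 0, "wy": 0, "wz": -9.3, "claw": 0.2},
  {"dx": 35.6, "dy": -21.8, "dz": -23.2, "wx": 0, "wy": 0, "wz": -9.3, "claw": 0.2},
  {"dx": 35.6, "dy": -21.8, "dz": -23.2, "wx": 0, "wy": 0, "wz": -9.3, "claw": 0.2},
])

```text
time: 5.62
tcp_pos: [0.433, 0.156, 0.25]
tool_rot: [[0.29, 0.957, -0.001], [0.957, -0.29, -0.0], [-0.001, -0.001, -1.0]]
contact_force: [0.1, -0.0, -5.0]
grip_width: 0.0321
grip_force: 40.0
```

```bash
python3 - <<'E'
from h import *
s=bot.read_state();print(s['time'],s['tcp_pos'],s['grip_width'],s['contact_force'],s['moment'])
p=shot('wrist');cv2.imwrite('pics/w3.png',p['color'][:,:,::-1]);np.save('w3.npy',p,allow_pickle=True)
for r in bot.silhouettes(p,'carriage'):
    b=cv2.boxPoints(rect(r['region']));print(r['score'],r['rect'],b.tolist())
E
```

```text
5.6167 [0.43296088 0.15596617 0.25001233] 0.03214714799317544 [ 0.06779835 -0.02983094 -5.0341656 ] [-0.08943976 -0.1135307   0.03204611]
0.65 [320.6, 77.7, 110.2, 154.7] [[266.0, 1.0], [375.0, 1.0], [375.0, 152.0], [266.0, 152.0]]
```

View pics/w3.png

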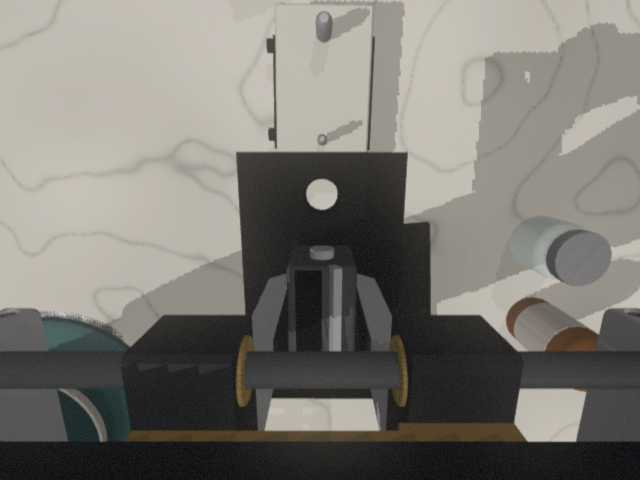

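The carriage is ahead of the held holder. The thick pin runs from its tip near (324,17) to its base near (324,40), the thin pin is at (322,139), and the holder's wide hole is at (321,194). I'll enlarge this for exact pixels.

```bash
python3 - <<'E'
from h import *
p=np.load('w3.npy',allow_pickle=True).item();g=p['color'][:,:,::-1]
a=cv2.resize(g[0:60,262:384],None,fx=5,fy=5,interpolation=cv2.INTER_CUBIC)
b=cv2.resize(g[115:175,262:384],None,fx=5,fy=5,interpolation=cv2.INTER_CUBIC)
cv2.imwrite('pics/w3c.png',np.vstack([a,b])[:600])
k=cv2.cvtColor(g,cv2.COLOR_BGR2GRAY); q=(k[175:212,302:342]>100).astype(np.uint8);M=cv2.moments(q,True);print('hole',302+M['m10']/M['m00'],175+M['m01']/M['m00'],M['m00'])
for r in (60,80,100,120): print(r,np.where(np.abs(np.diff(k[r,255:390].astype(int)))>25)[0]+255)
print(k[0:10,300])
E
```

```text
hole 321.43184713375797 193.771974522293 785.0
60 [272 273 274 275 369 370 371 373]
80 [272 273 275 368 369 370 372]
100 [273 275 276 367 368 369 371]
120 [273 275 276 366 367 368 370]
[192 193 192 179 172 181 183 185 186 187]
```

View pics/w3c.png

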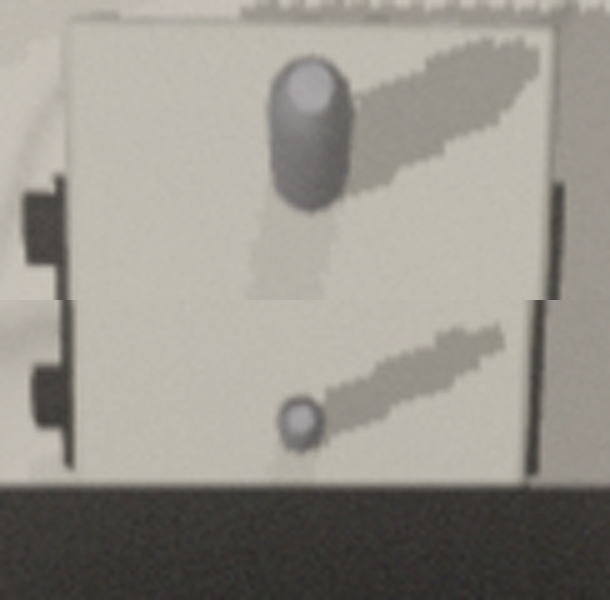

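```bash
python3 - <<'E'
from h import *
p=np.load('w3.npy',allow_pickle=True).item()
W=np.r_[plane(p,[[324,17.2],[322,138]],.082),plane(p,[[275.2,3],[372.6,4.7]],.04)]
M=np.array([[0,52],[0,-52],[-50,80],[50,80]])/1e3
o,a,r=fit2d(M,W);print(o,a,r.tolist()); print(fit2d(M[:2],W[:2]))
e=plane(p,[[275.7,100],[368.7,100],[275.3,60],[371,60]],.04)
R=lambda o,a,P:(P[:,:2]-o)@np.array([[np.cos(np.radians(a)),-np.sin(np.radians(a))],[np.sin(np.radians(a)),np.cos(np.radians(a))]])*1e3
print('edges local',R(o,a,e))
# held holder in tool frame: hole
h=plane(p,[[321.43,193.77]],.25-.0184+.011)[0]
s=bot.read_state();T=np.array(s['tool_rot']);print('hole in tool mm',T.T@(h-s['tcp_pos'])*1e3)
# plate edge/yaw: near top corners of plate
c=plane(p,[[237.5,152.5],[406.5,152.5]],.25-.0184+.012);print(((c-s['tcp_pos'])@T)*1e3)
# top/side check of pin tips from wrist result
for n in('top','side'):
    q=shot(n);a2=np.radians(a);ax=np.array([-np.sin(a2),np.cos(a2)])
    print(n,proj(q,[[*(o+.052*ax),.082],[*(o-.052*ax),.082]]))
E
```

```text
[0.47443888 0.2902083 ] -17.668350831390644 [[0.4, 0.5], [0.2, 0.8], [1.0, -1.0], [-1.6, -0.3]]
(array([0.47473547, 0.29086399]), np.float64(-17.777313171247105), array([[-0. , -0.1],
       [ 0. ,  0.1]]))
edges local [[-49.8047717  -10.93399269]
 [ 48.97470528  -9.465048  ]
 [-49.54099524  27.65163205]
 [ 49.47663247  29.11464468]]
hole in tool mm [52.19792368 -1.19026885  7.49092576]
[[ 73.7197265  -45.4166337    6.5029796 ]
 [ 74.015573    43.47157912   6.45108659]]
top [[191.92384285 273.0922361 ]
 [237.14559218 288.21520286]]
side [[225.80018051 345.36036655]
 [285.97124248 321.71064892]]
```

```bash
python3 - <<'E'
from h import *
print(rel([.4756,.2919,.110],-17.8))
E
```

```text
[np.float64(14.35), np.float64(0.01), np.float64(14.03), np.float64(0.77)]
```

Call:
arm_command([
  {"dx": 3, "dy": 0, "dz": 1, "wx": 0, "wy": 0, "wz": 0.8, "claw": 0.2},
  {"dx": 6, "dy": 0, "dz": 2, "wx": 0, "wy": 0, "wz": 0.8, "claw": 0.2},
  {"dx": 9, "dy": 0, "dz": 4, "wx": 0, "wy": 0, "wz": 0.8, "claw": 0.2},
  {"dx": 12, "dy": 0, "dz": 6, "wx": 0, "wy": 0, "wz": 0.8, "claw": 0.2},
  {"dx": 14, "dy": 0, "dz": 8, "wx": 0, "wy": 0, "wz": 0.8, "claw": 0.2},
  {"dx": 14.35, "dy": 0, "dz": 10, "wx": 0, "wy": 0, "wz": 0.8, "claw": 0.2},
  {"dx": 14.35, "dy": 0, "dz": 12, "wx": 0, "wy": 0, "wz": 0.8, "claw": 0.2},
  {"dx": 14.35, "dy": 0, "dz": 13.5, "wx": 0, "wy": 0, "wz": 0.8, "claw": 0.2},
  {"dx": 14.35, "dy": 0, "dz": 14, "wx": 0, "wy": 0, "wz": 0.8, "claw": 0.2},
  {"dx": 14.35, "dy": 0, "dz": 14, "wx": 0, "wy": 0, "wz": 0.8, "claw": 0.2},
  {"dx": 14.35, "dy": 0, "dz": 14, "wx": 0, "wy": 0, "wz": 0.8, "claw": 0.2},
])

```text
time: 6.73
tcp_pos: [0.4757, 0.2928, 0.1111]
tool_rot: [[0.305, 0.952, 0.0], [0.952, -0.305, 0.0], [0.0, 0.0, -1.0]]
contact_force: [-0.1, 1.0, -5.1]
grip_width: 0.0315
grip_force: 40.0
```

```bash
python3 - <<'E'
from h import *
s=bot.read_state();print(s['time'],s['tcp_pos'],s['contact_force'],s['moment'])
ps=[]
p=shot('wrist');a=p['color'][60:360,220:420]
q=shot('side');b=q['color'][290:410,180:340]
cv2.imwrite('pics/w4.png',np.hstack([cv2.resize(a,(400,600)),cv2.resize(b,(400,600)) if 0 else cv2.copyMakeBorder(cv2.resize(b,(400,300),interpolation=cv2.INTER_CUBIC),0,300,0,0,0)])[:,:,::-1])
E
```

```text
6.7333 [0.47572306 0.2928204  0.11108326] [-0.06850445  1.00085379 -5.11266511] [ 0.01376434 -0.07071206  0.04892673]
```

View pics/w4.png

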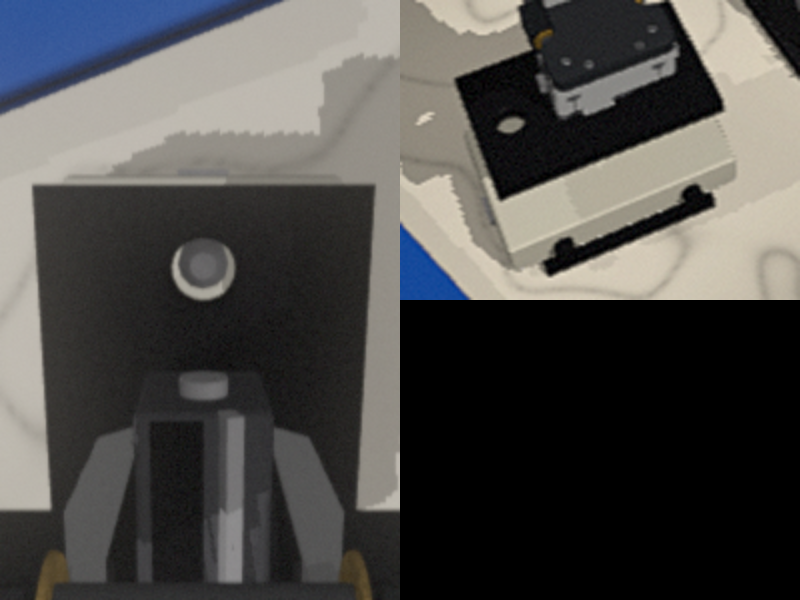

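Left panel: the thick pin's tip shows through the holder's wide hole, with the tip at about (321.5,192.5) and the hole centre at (321.5,194) in full-image pixels. I'll compute the residual misalignment.

```bash
python3 - <<'E'
from h import *
p=shot('wrist');s=bot.read_state();R=np.array(s['tool_rot']);z=s['tcp_pos'][2]
g=cv2.cvtColor(p['color'],cv2.COLOR_RGB2GRAY)
zt=z-.0184+.012
h=plane(p,[[321.5,193.9]],zt)[0];t=plane(p,[[321.5,192.6]],.082)[0]
print('pin-hole in tool mm',R.T@(t-h)*1e3,'hole in tool',R.T@(h-s['tcp_pos'])*1e3, t)
E
```

```text
pin-hole in tool mm [-1.48065980e+00  3.85584664e-03  2.31580042e+01] hole in tool [51.26241724 -0.23419486  6.4542309 ] [0.49092917 0.34060907 0.082     ]
```

Call:
arm_command([
  {"dx": -0.1, "dy": 0, "dz": 0, "wx": 0, "wy": 0, "wz": 0, "claw": 0.2},
  {"dx": -0.1, "dy": 0, "dz": 0.3, "wx": 0, "wy": 0, "wz": 0, "claw": 0.2},
  {"dx": -0.1, "dy": 0, "dz": 0.7, "wx": 0, "wy": 0, "wz": 0, "claw": 0.2},
  {"dx": -0.1, "dy": 0, "dz": 1.1, "wx": 0, "wy": 0, "wz": 0, "claw": 0.2},
  {"dx": -0.1, "dy": 0, "dz": 1.4, "wx": 0, "wy": 0, "wz": 0, "claw": 0.2},
  {"dx": -0.1, "dy": 0, "dz": 1.7, "wx": 0, "wy": 0, "wz": 0, "claw": 0.2},
  {"dx": -0.1, "dy": 0, "dz": 2, "wx": 0, "wy": 0, "wz": 0, "claw": 0.2},
  {"dx": -0.1, "dy": 0, "dz": 2.2, "wx": 0, "wy": 0, "wz": 0, "claw": 0.2},
  {"dx": -0.1, "dy": 0, "dz": 2.2, "wx": 0, "wy": 0, "wz": 0, "claw": 0.2},
])

```text
time: 7.63
tcp_pos: [0.4748, 0.292, 0.088]
tool_rot: [[0.305, 0.952, -0.001], [0.952, -0.305, -0.0], [-0.0, -0.001, -1.0]]
contact_force: [-0.0, 0.1, -5.5]
grip_width: 0.0316
grip_force: 40.0
```

Call:
arm_command([
  {"dx": 0, "dy": 0, "dz": 0.3, "wx": 0, "wy": 0, "wz": 0, "claw": 0.2},
  {"dx": 0, "dy": 0, "dz": 0.7, "wx": 0, "wy": 0, "wz": 0, "claw": 0.2},
  {"dx": 0, "dy": 0, "dz": 1.1, "wx": 0, "wy": 0, "wz": 0, "claw": 0.2},
  {"dx": 0, "dy": 0, "dz": 1.5, "wx": 0, "wy": 0, "wz": 0, "claw": 0.2},
  {"dx": 0, "dy": 0, "dz": 1.9, "wx": 0, "wy": 0, "wz": 0, "claw": 0.2},
  {"dx": 0, "dy": 0, "dz": 2.2, "wx": 0, "wy": 0, "wz": 0, "claw": 0.2},
  {"dx": 0, "dy": 0, "dz": 2.5, "wx": 0, "wy": 0, "wz": 0, "claw": 0.2},
  {"dx": 0, "dy": 0, "dz": 2.7, "wx": 0, "wy": 0, "wz": 0, "claw": 0.2},
  {"dx": 0, "dy": 0, "dz": 2.7, "wx": 0, "wy": 0, "wz": 0, "claw": 0.2},
])

```text
time: 8.38
tcp_pos: [0.4748, 0.292, 0.061]
tool_rot: [[0.305, 0.952, -0.001], [0.952, -0.305, -0.0], [-0.0, -0.0, -1.0]]
contact_force: [0.1, -0.2, -5.1]
grip_width: 0.032
grip_force: 40.0
```

Call:
arm_command([
  {"dx": 0, "dy": 0, "dz": 0.1, "wx": 0, "wy": 0, "wz": 0, "claw": 0.2},
  {"dx": 0, "dy": 0, "dz": 0.2, "wx": 0, "wy": 0, "wz": 0, "claw": 0.2},
  {"dx": 0, "dy": 0, "dz": 0.25, "wx": 0, "wy": 0, "wz": 0, "claw": 0.2},
  {"dx": 0, "dy": 0, "dz": 0.28, "wx": 0, "wy": 0, "wz": 0, "claw": 0.2},
  {"dx": 0, "dy": 0, "dz": 0.28, "wx": 0, "wy": 0, "wz": 0, "claw": 0.2},
])

```text
time: 8.8
tcp_pos: [0.4749, 0.2921, 0.0586]
tool_rot: [[0.305, 0.952, -0.0], [0.952, -0.305, 0.0], [-0.0, -0.0, -1.0]]
contact_force: [0.7, 0.2, -4.6]
grip_width: 0.0317
grip_force: 40.0
```

Call:
arm_command([
  {"dx": 0, "dy": 0, "dz": 0.04, "wx": 0, "wy": 0, "wz": 0, "claw": 0.2},
  {"dx": 0, "dy": 0, "dz": 0.08, "wx": 0, "wy": 0, "wz": 0, "claw": 0.2},
  {"dx": 0, "dy": 0, "dz": 0.12, "wx": 0, "wy": 0, "wz": 0, "claw": 0.2},
  {"dx": 0, "dy": 0, "dz": 0.12, "wx": 0, "wy": 0, "wz": 0, "claw": 0.2},
])

```text
time: 9.13
tcp_pos: [0.4751, 0.2921, 0.0584]
tool_rot: [[0.305, 0.952, 0.0], [0.952, -0.305, -0.0], [-0.0, 0.001, -1.0]]
contact_force: [-5.9, -5.4, 14.7]
grip_width: 0.0316
grip_force: 40.0
```

Call:
arm_command([
  {"dx": 0, "dy": 0, "dz": -0.06, "wx": 0, "wy": 0, "wz": 0, "claw": 0.2},
  {"dx": 0, "dy": 0, "dz": -0.08, "wx": 0, "wy": 0, "wz": 0, "claw": 0.2},
  {"dx": 0, "dy": 0, "dz": -0.08, "wx": 0, "wy": 0, "wz": 0, "claw": 0.8},
  {"dx": 0, "dy": 0, "dz": -0.08, "wx": 0, "wy": 0, "wz": 0, "claw": 0.8},
  {"dx": 0, "dy": 0, "dz": -0.08, "wx": 0, "wy": 0, "wz": 0, "claw": 0.8},
  {"dx": 0, "dy": 0, "dz": -0.08, "wx": 0, "wy": 0, "wz": 0, "claw": 0.8},
])

```text
time: 9.63
tcp_pos: [0.4751, 0.2922, 0.0583]
tool_rot: [[0.305, 0.952, 0.0], [0.952, -0.305, 0.0], [0.0, 0.0, -1.0]]
contact_force: [-0.3, 1.1, 0.4]
grip_width: 0.055
grip_force: 0.0
```

```bash
python3 - <<'E'
from h import *
s=bot.read_state();print(s['time'],s['tcp_pos'],s['contact_force'],s['grip_width'])
# view of tray: tool y at angle -13 (tray x-axis ~), TCP behind the tray centre by .06
p=shot('top')
for l in ['tray']:
  r=bot.silhouettes(p,l)[0];b=cv2.boxPoints(rect(r['region']));c=plane(p,b,.012);print(c.mean(0),c[:,:2].tolist())
print(rel([.453,-.04,.2],-13), rel([.4749,.2921,.2],-17.8))
E
```

```text
9.6333 [0.47505882 0.29223816 0.0583268 ] [-0.27485765  1.08329933  0.42298921] 0.055034945256032926
[0.4703037 0.0130168 0.012    ] [[0.4298888368196021, 0.138824069183637], [0.5586774342544589, 0.1128637468671429], [0.5096881648652458, -0.11503164367860531], [0.38296034785847066, -0.08458896537939402]]
[np.float64(-32.3), np.float64(8.03), np.float64(-14.18), np.float64(-4.74)] [np.float64(-0.01), np.float64(-0.01), np.float64(-14.17), np.float64(0.06)]
```

Call:
arm_command([
  {"dx": 0, "dy": 0, "dz": -1.5, "wx": 0, "wy": 0, "wz": 0, "claw": 0.8},
  {"dx": 0, "dy": 0, "dz": -4.5, "wx": 0, "wy": 0, "wz": 0, "claw": 1},
  {"dx": 0, "dy": 0, "dz": -8, "wx": 0, "wy": 0, "wz": 0, "claw": 1},
  {"dx": -2, "dy": 0.5, "dz": -12, "wx": 0, "wy": 0, "wz": -1, "claw": 1},
  {"dx": -32.3, "dy": 8, "dz": -14.2, "wx": 0, "wy": 0, "wz": -4.7, "claw": 1},
  {"dx": -32.3, "dy": 8, "dz": -14.2, "wx": 0, "wy": 0, "wz": -4.7, "claw": 1},
  {"dx": -32.3, "dy": 8, "dz": -14.2, "wx": 0, "wy": 0, "wz": -4.7, "claw": 1},
  {"dx": -32.3, "dy": 8, "dz": -14.2, "wx": 0, "wy": 0, "wz": -4.7, "claw": 1},
  {"dx": -32.3, "dy": 8, "dz": -14.2, "wx": 0, "wy": 0, "wz": -4.7, "claw": 1},
  {"dx": -32.3, "dy": 8, "dz": -14.2, "wx": 0, "wy": 0, "wz": -4.7, "claw": 1},
  {"dx": -32.3, "dy": 8, "dz": -14.2, "wx": 0, "wy": 0, "wz": -4.7, "claw": 1},
  {"dx": -32.3, "dy": 8, "dz": -14.2, "wx": 0, "wy": 0, "wz": -4.7, "claw": 1},
  {"dx": -32.3, "dy": 8, "dz": -14.2, "wx": 0, "wy": 0, "wz": -4.7, "claw": 1},
  {"dx": -32.3, "dy": 8, "dz": -14.2, "wx": 0, "wy": 0, "wz": -4.7, "claw": 1},
  {"dx": -32.3, "dy": 8, "dz": -14.2, "wx": 0, "wy": 0, "wz": -4.7, "claw": 1},
  {"dx": -32.3, "dy": 8, "dz": -14.2, "wx": 0, "wy": 0, "wz": -4.7, "claw": 1},
])

```text
time: 11.07
tcp_pos: [0.4528, -0.0387, 0.2002]
tool_rot: [[0.224, 0.975, -0.0], [0.975, -0.224, 0.0], [0.0, -0.0, -1.0]]
contact_force: [-0.2, -0.5, -0.0]
grip_width: 0.0941
grip_force: 0.0
```

```bash
python3 - <<'E'
from h import *
s=bot.read_state();print(s['time'],s['tcp_pos'])
p=shot('wrist');np.save('w5.npy',p,allow_pickle=True)
for l in ['collar_wide','collar_narrow','knob']:
  for r in bot.silhouettes(p,l): print(l,round(r['score'],2),np.round(r['rect'],1))
q=shot('side')
cv2.imwrite('pics/w5.png',np.hstack([p['color'][0:320,200:440],cv2.resize(q['color'][270:430,180:340],(320,320))])[:,:,::-1])
E
```

```text
11.0667 [ 0.45282434 -0.03870108  0.20022477]
collar_wide 0.91 [337.9 238.2  29.2  32.9]
collar_wide 0.28 [319.2 174.5  25.9  30.8]
collar_wide 0.27 [561.5 212.1 156.9  80.1]
collar_narrow 0.79 [318.3 104.8  31.   37.9]
knob 0.6 [322.1 173.6  26.5  34.9]
knob 0.35 [319.9 102.5  30.7  36.1]
```

View pics/w5.png

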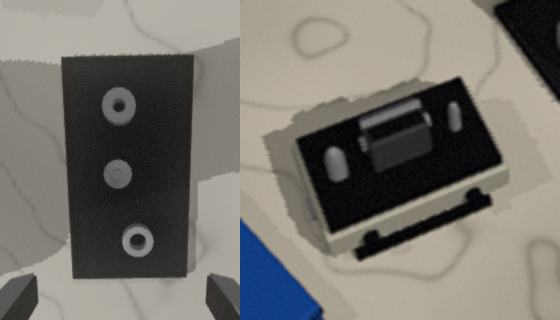

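Right panel: the holder sits flush on the carriage. In the tray (full-image pixels), the far collar at (319,105) has the small bore, the knob is at (318,174), and the near collar at (338,240) has the wide bore.

```bash
python3 - <<'E'
from h import *
p=np.load('w5.npy',allow_pickle=True).item();g=cv2.cvtColor(p['color'],cv2.COLOR_RGB2GRAY)
s=bot.read_state();t=np.array(s['tcp_pos'])
for n,u,v in [('far',319,105),('near',338,240)]:
    G=cv2.resize(g[v-22:v+22,u-22:u+22],None,fx=8,fy=8,interpolation=cv2.INTER_CUBIC)
    b=(G>90).astype(np.uint8);cs,h=cv2.findContours(b,cv2.RETR_CCOMP,cv2.CHAIN_APPROX_NONE)
    for c,hh in zip(cs,h[0]):
        A=cv2.contourArea(c)
        if A<1500: continue
        (x,y),ax,_=cv2.fitEllipse(c);uv=np.array([(x+.5)/8-.5+u-22,(y+.5)/8-.5+v-22])
        P=plane(p,uv,.026)[0];d=np.linalg.norm(P-p['T'][:3,3])
        print(n,'hole' if hh[3]>=0 else 'outer',np.round(uv,1),np.round(P,4),'diam mm',np.round(np.array(ax)/8/p['fx']*d*1e3,1))
r=rect(bot.silhouettes(shot('wrist'),'tray')[0]['region']);print(plane(p,cv2.boxPoints(r),.012))
E
```

```text
far outer [318.5 104.8] [0.4766 0.0795 0.026 ] diam mm [34.5 37. ]
far hole [318.5 105.1] [0.4765 0.0793 0.026 ] diam mm [14.2 15.2]
near outer [337.4 241.2] [ 0.4656 -0.0572  0.026 ] diam mm [32.5 33.3]
near hole [337.2 241.2] [ 0.4655 -0.0572  0.026 ] diam mm [17.  17.7]
[[ 0.43234294  0.13834002  0.012     ]
 [ 0.55823374  0.11167124  0.012     ]
 [ 0.52290199 -0.11528541  0.012     ]
 [ 0.37585307 -0.08456305  0.012     ]]
```

```bash
python3 - <<'E'
from h import *
print(rel([.4655,-.0572,.0085],-13))
E
```

```text
[np.float64(-1.43), np.float64(1.64), np.float64(19.17), np.float64(-0.01)]
```

Call:
arm_command([
  {"dx": -1.4, "dy": 1.6, "dz": 3, "wx": 0, "wy": 0, "wz": 0, "claw": 0.65},
  {"dx": -1.4, "dy": 1.6, "dz": 7, "wx": 0, "wy": 0, "wz": 0, "claw": 0.65},
  {"dx": -1.4, "dy": 1.6, "dz": 10.5, "wx": 0, "wy": 0, "wz": 0, "claw": 0.65},
  {"dx": -1.4, "dy": 1.6, "dz": 13.5, "wx": 0, "wy": 0, "wz": 0, "claw": 0.65},
  {"dx": -1.4, "dy": 1.6, "dz": 15.5, "wx": 0, "wy": 0, "wz": 0, "claw": 0.65},
  {"dx": -1.4, "dy": 1.6, "dz": 17.2, "wx": 0, "wy": 0, "wz": 0, "claw": 0.65},
  {"dx": -1.4, "dy": 1.6, "dz": 18.4, "wx": 0, "wy": 0, "wz": 0, "claw": 0.65},
  {"dx": -1.4, "dy": 1.6, "dz": 19.1, "wx": 0, "wy": 0, "wz": 0, "claw": 0.65},
  {"dx": -1.4, "dy": 1.6, "dz": 19.1, "wx": 0, "wy": 0, "wz": 0, "claw": 0.65},
  {"dx": -1.4, "dy": 1.6, "dz": 19.1, "wx": 0, "wy": 0, "wz": 0, "claw": 0.65},
])

```text
time: 12.25
tcp_pos: [0.4654, -0.0571, 0.0097]
tool_rot: [[0.226, 0.974, 0.0], [0.974, -0.226, -0.0], [0.0, 0.0, -1.0]]
contact_force: [0.6, 0.4, 1.2]
grip_width: 0.0612
grip_force: 0.0
```

Call:
arm_command([
  {"dx": 0, "dy": 0, "dz": 0, "wx": 0, "wy": 0, "wz": 0, "claw": 0.25},
  {"dx": 0, "dy": 0, "dz": 0, "wx": 0, "wy": 0, "wz": 0, "claw": 0.25},
  {"dx": 0, "dy": 0, "dz": 0, "wx": 0, "wy": 0, "wz": 0, "claw": 0.25},
  {"dx": 0, "dy": 0, "dz": 0, "wx": 0, "wy": 0, "wz": 0, "claw": 0.25},
  {"dx": 0, "dy": 0, "dz": 0, "wx": 0, "wy": 0, "wz": 0, "claw": 0.25},
  {"dx": 0, "dy": 0, "dz": 0, "wx": 0, "wy": 0, "wz": 0, "claw": 0.25},
], force=30)

```text
time: 12.75
tcp_pos: [0.4654, -0.0573, 0.0095]
tool_rot: [[0.226, 0.974, 0.0], [0.974, -0.226, -0.0], [-0.0, 0.0, -1.0]]
contact_force: [-1.8, -0.2, 6.4]
grip_width: 0.0324
grip_force: 30.0
```

```bash
python3 - <<'E'
from h import *
s=bot.read_state();print(s['time'],s['tcp_pos'],s['contact_force'],s['grip_width'],s['grip_force'])
c=np.array([.4750,.2911]);ax=np.array([.3056,.9522])
t=c+.052*ax;print('thick',t,'thin',c-.052*ax)
print('via',rel([*(t),.15],-17.8),'hover',rel([*t,.095],-17.8))
E
```

```text
12.75 [ 0.4653723  -0.05726903  0.00954863] [-1.75231576 -0.24979964  6.39793418] 0.03240140160589666 30.001775142154656
thick [0.4908912 0.3406144] thin [0.4591088 0.2415856]
via [np.float64(39.34), np.float64(-6.49), np.float64(-14.05), np.float64(4.75)] hover [np.float64(39.34), np.float64(-6.5), np.float64(-8.55), np.float64(4.75)]
```

Call:
arm_command([
  {"dx": 0, "dy": 0, "dz": -1.5, "wx": 0, "wy": 0, "wz": 0, "claw": 0.25},
  {"dx": 0, "dy": 0, "dz": -4, "wx": 0, "wy": 0, "wz": 0, "claw": 0.25},
  {"dx": 0, "dy": 0, "dz": -7.5, "wx": 0, "wy": 0, "wz": 0, "claw": 0.25},
  {"dx": 2, "dy": -0.3, "dz": -11, "wx": 0, "wy": 0, "wz": 0.5, "claw": 0.25},
  {"dx": 5, "dy": -0.8, "dz": -14, "wx": 0, "wy": 0, "wz": 1, "claw": 0.25},
  {"dx": 9, "dy": -1.5, "dz": -14, "wx": 0, "wy": 0, "wz": 1.5, "claw": 0.25},
  {"dx": 13, "dy": -2.1, "dz": -14, "wx": 0, "wy": 0, "wz": 2, "claw": 0.25},
  {"dx": 17, "dy": -2.8, "dz": -14, "wx": 0, "wy": 0, "wz": 3, "claw": 0.25},
  {"dx": 21, "dy": -3.5, "dz": -14, "wx": 0, "wy": 0, "wz": 4, "claw": 0.25},
  {"dx": 25, "dy": -4.1, "dz": -14, "wx": 0, "wy": 0, "wz": 4.7, "claw": 0.25},
  {"dx": 29, "dy": -4.8, "dz": -14, "wx": 0, "wy": 0, "wz": 4.7, "claw": 0.25},
  {"dx": 33, "dy": -5.5, "dz": -14, "wx": 0, "wy": 0, "wz": 4.7, "claw": 0.25},
  {"dx": 36.5, "dy": -6, "dz": -14, "wx": 0, "wy": 0, "wz": 4.7, "claw": 0.25},
  {"dx": 38.5, "dy": -6.4, "dz": -14, "wx": 0, "wy": 0, "wz": 4.7, "claw": 0.25},
  {"dx": 39.3, "dy": -6.5, "dz": -12.5, "wx": 0, "wy": 0, "wz": 4.7, "claw": 0.25},
  {"dx": 39.3, "dy": -6.5, "dz": -10.5, "wx": 0, "wy": 0, "wz": 4.7, "claw": 0.25},
  {"dx": 39.3, "dy": -6.5, "dz": -9, "wx": 0, "wy": 0, "wz": 4.7, "claw": 0.25},
  {"dx": 39.3, "dy": -6.5, "dz": -8.8, "wx": 0, "wy": 0, "wz": 4.7, "claw": 0.25},
  {"dx": 39.3, "dy": -6.5, "dz": -8.8, "wx": 0, "wy": 0, "wz": 4.7, "claw": 0.25},
])

```text
time: 14.33
tcp_pos: [0.49, 0.34, 0.0967]
tool_rot: [[0.305, 0.952, -0.002], [0.952, -0.305, -0.001], [-0.001, -0.001, -1.0]]
contact_force: [0.2, 0.0, -0.8]
grip_width: 0.0325
grip_force: 30.0
```

```bash
python3 - <<'E'
from h import *
s=bot.read_state();print(s['time'],s['tcp_pos'],s['contact_force'],s['grip_width'])
p=shot('wrist');np.save('w6.npy',p,allow_pickle=True)
q=shot('side')
cv2.imwrite('pics/w6.png',np.hstack([cv2.resize(p['color'][180:360,240:400],(400,450),interpolation=cv2.INTER_CUBIC),cv2.resize(q['color'][260:390,180:295],(398,450),interpolation=cv2.INTER_CUBIC)])[:,:,::-1])
print(rel([.4909,.3406,s['tcp_pos'][2]],-17.8))
E
```

```text
14.3333 [0.49004649 0.34003847 0.09665851] [ 0.24246897  0.01549811 -0.77738497] 0.03248730372760694
[np.float64(0.01), np.float64(0.01), np.float64(0.15), np.float64(0.04)]
```

View pics/w6.png

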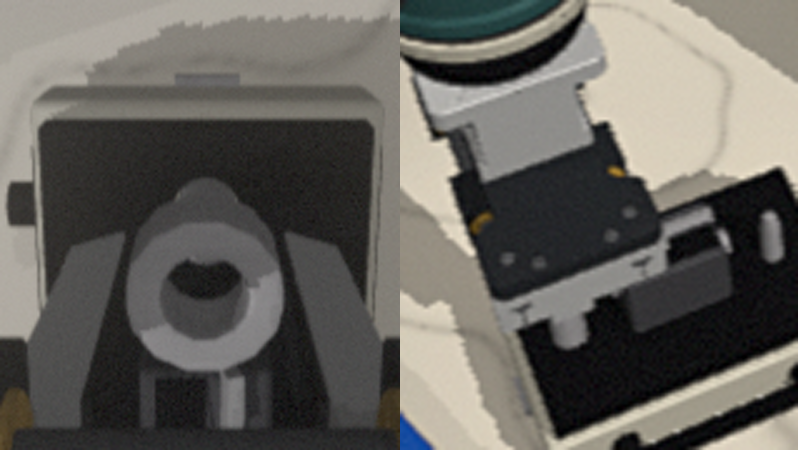

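Left panel: the collar is held level, with its ring centre at about (322,299). The pin sits behind and below it, its far base edge at about row 251, laterally aligned.

```bash
python3 - <<'E'
from h import *
p=np.load('w6.npy',allow_pickle=True).item();s=bot.read_state();R=np.array(s['tool_rot']);z=s['tcp_pos'][2];t=np.array([*s['tcp_pos']])
print('now',t)
print('ring ctr in tool mm',R.T@(plane(p,[[322,298.8]],z+.0165)[0]-t)*1e3)
print('pin far base edge',R.T@(plane(p,[[322.8,251.3]],.052)[0]-t)*1e3)
print('plate far corners',(plane(p,[[255.5,228],[390,228]],.052)-t)@R*1e3)
E
```

```text
now [0.49082412 0.34055908 0.09814662]
ring ctr in tool mm [ -0.0690993   -0.53242416 -16.50022464]
pin far base edge [ 7.86357024e+00 -4.48662116e-03  4.61520887e+01]
plate far corners [[ 23.93612797 -45.04772234  46.14870608]
 [ 24.07305691  44.87660247  46.17782542]]
```

Call:
arm_command([
  {"dx": 0, "dy": 0, "dz": 0.4, "wx": 0, "wy": 0, "wz": 0, "claw": 0.25},
  {"dx": 0, "dy": 0, "dz": 0.8, "wx": 0, "wy": 0, "wz": 0, "claw": 0.25},
  {"dx": 0, "dy": 0, "dz": 1.2, "wx": 0, "wy": 0, "wz": 0, "claw": 0.25},
  {"dx": 0, "dy": 0, "dz": 1.6, "wx": 0, "wy": 0, "wz": 0, "claw": 0.25},
  {"dx": 0, "dy": 0, "dz": 2, "wx": 0, "wy": 0, "wz": 0, "claw": 0.25},
  {"dx": 0, "dy": 0, "dz": 2.2, "wx": 0, "wy": 0, "wz": 0, "claw": 0.25},
  {"dx": 0, "dy": 0, "dz": 2.2, "wx": 0, "wy": 0, "wz": 0, "claw": 0.25},
])

```text
time: 15.02
tcp_pos: [0.4903, 0.3402, 0.0746]
tool_rot: [[0.305, 0.952, -0.001], [0.952, -0.305, -0.0], [-0.001, -0.001, -1.0]]
contact_force: [0.5, -0.2, -1.0]
grip_width: 0.0322
grip_force: 30.0
```

Call:
arm_command([
  {"dx": 0, "dy": 0, "dz": 0.4, "wx": 0, "wy": 0, "wz": 0, "claw": 0.25},
  {"dx": 0, "dy": 0, "dz": 0.8, "wx": 0, "wy": 0, "wz": 0, "claw": 0.25},
  {"dx": 0, "dy": 0, "dz": 1.1, "wx": 0, "wy": 0, "wz": 0, "claw": 0.25},
  {"dx": 0, "dy": 0, "dz": 1.4, "wx": 0, "wy": 0, "wz": 0, "claw": 0.25},
  {"dx": 0, "dy": 0, "dz": 1.6, "wx": 0, "wy": 0, "wz": 0, "claw": 0.25},
  {"dx": 0, "dy": 0, "dz": 1.65, "wx": 0, "wy": 0, "wz": 0, "claw": 0.25},
  {"dx": 0, "dy": 0, "dz": 1.65, "wx": 0, "wy": 0, "wz": 0, "claw": 0.25},
])

```text
time: 15.6
tcp_pos: [0.4905, 0.3403, 0.0586]
tool_rot: [[0.305, 0.952, -0.0], [0.952, -0.305, -0.0], [-0.0, -0.0, -1.0]]
contact_force: [0.7, 0.3, -1.7]
grip_width: 0.032
grip_force: 30.0
```

Call:
arm_command([
  {"dx": 0, "dy": 0, "dz": 0.05, "wx": 0, "wy": 0, "wz": 0, "claw": 0.25},
  {"dx": 0, "dy": 0, "dz": 0.1, "wx": 0, "wy": 0, "wz": 0, "claw": 0.25},
  {"dx": 0, "dy": 0, "dz": 0.15, "wx": 0, "wy": 0, "wz": 0, "claw": 0.25},
  {"dx": 0, "dy": 0, "dz": 0.15, "wx": 0, "wy": 0, "wz": 0, "claw": 0.25},
])

```text
time: 15.93
tcp_pos: [0.4906, 0.3405, 0.0576]
tool_rot: [[0.305, 0.952, 0.0], [0.952, -0.305, 0.0], [0.0, 0.0, -1.0]]
contact_force: [-1.2, -1.5, 4.6]
grip_width: 0.0323
grip_force: 30.0
```

Call:
arm_command([
  {"dx": 0, "dy": 0, "dz": 0, "wx": 0, "wy": 0, "wz": 0, "claw": 0.7},
  {"dx": 0, "dy": 0, "dz": 0, "wx": 0, "wy": 0, "wz": 0, "claw": 0.7},
  {"dx": 0, "dy": 0, "dz": 0, "wx": 0, "wy": 0, "wz": 0, "claw": 0.7},
  {"dx": 0, "dy": 0, "dz": 0, "wx": 0, "wy": 0, "wz": 0, "claw": 0.7},
  {"dx": 0, "dy": 0, "dz": -1.5, "wx": 0, "wy": 0, "wz": 0, "claw": 0.7},
  {"dx": 0, "dy": 0, "dz": -4.5, "wx": 0, "wy": 0, "wz": 0, "claw": 0.7},
  {"dx": 0, "dy": 0, "dz": -8, "wx": 0, "wy": 0, "wz": 0, "claw": 0.7},
  {"dx": 0, "dy": 0, "dz": -9.2, "wx": 0, "wy": 0, "wz": 0, "claw": 0.7},
  {"dx": 0, "dy": 0, "dz": -9.2, "wx": 0, "wy": 0, "wz": 0, "claw": 0.7},
])

```text
time: 16.68
tcp_pos: [0.4918, 0.3414, 0.1525]
tool_rot: [[0.305, 0.952, 0.004], [0.952, -0.305, 0.002], [0.004, 0.003, -1.0]]
contact_force: [0.3, 1.1, -0.9]
grip_width: 0.0659
grip_force: 0.0
```

```bash
python3 - <<'E'
from h import *
s=bot.read_state();print(s['time'],s['tcp_pos'],s['contact_force'],s['grip_width'])
print(rel([.4766,.0794,.06],-13),rel([.4766,.0794,.0095],-13))
E
```

```text
16.6833 [0.49176008 0.34143312 0.15252978] [ 0.32458614  1.07992861 -0.897126  ] 0.06592943352474218
[np.float64(-25.45), np.float64(6.52), np.float64(9.18), np.float64(-4.75)] [np.float64(-25.47), np.float64(6.5), np.float64(14.23), np.float64(-4.75)]
```

Call:
arm_command([
  {"dx": -4, "dy": 1, "dz": 0, "wx": 0, "wy": 0, "wz": -1, "claw": 0.65},
  {"dx": -8, "dy": 2, "dz": 0, "wx": 0, "wy": 0, "wz": -2, "claw": 0.65},
  {"dx": -12, "dy": 3, "dz": 0, "wx": 0, "wy": 0, "wz": -3, "claw": 0.65},
  {"dx": -16, "dy": 4, "dz": 0, "wx": 0, "wy": 0, "wz": -4, "claw": 0.65},
  {"dx": -20, "dy": 5, "dz": 2, "wx": 0, "wy": 0, "wz": -4.8, "claw": 0.65},
  {"dx": -23.5, "dy": 6, "dz": 4, "wx": 0, "wy": 0, "wz": -4.8, "claw": 0.65},
  {"dx": -25.4, "dy": 6.5, "dz": 6, "wx": 0, "wy": 0, "wz": -4.8, "claw": 0.65},
  {"dx": -25.4, "dy": 6.5, "dz": 8, "wx": 0, "wy": 0, "wz": -4.8, "claw": 0.65},
  {"dx": -25.4, "dy": 6.5, "dz": 9, "wx": 0, "wy": 0, "wz": -4.8, "claw": 0.65},
  {"dx": -25.4, "dy": 6.5, "dz": 9, "wx": 0, "wy": 0, "wz": -4.8, "claw": 0.65},
  {"dx": -25.4, "dy": 6.5, "dz": 9, "wx": 0, "wy": 0, "wz": -4.8, "claw": 0.65},
])

```text
time: 17.6
tcp_pos: [0.4748, 0.0798, 0.0592]
tool_rot: [[0.222, 0.975, -0.001], [0.975, -0.222, 0.001], [0.0, -0.001, -1.0]]
contact_force: [-0.3, -0.1, -0.6]
grip_width: 0.0608
grip_force: 0.0
```

```bash
python3 - <<'E'
from h import *
s=bot.read_state();print(s['time'],s['tcp_pos'],s['contact_force'],s['grip_width'])
print(rel([.4766,.0794,.0095],-13))
E
```

```text
17.6 [0.47478476 0.0797724  0.05918189] [-0.27016344 -0.07087244 -0.58474822] 0.06079594765176231
[np.float64(0.0), np.float64(0.19), np.float64(4.97), np.float64(0.15)]
```

Call:
arm_command([
  {"dx": 0, "dy": 0.1, "dz": 1, "wx": 0, "wy": 0, "wz": 0, "claw": 0.65},
  {"dx": 0, "dy": 0.2, "dz": 2.2, "wx": 0, "wy": 0, "wz": 0, "claw": 0.65},
  {"dx": 0, "dy": 0.2, "dz": 3.4, "wx": 0, "wy": 0, "wz": 0, "claw": 0.65},
  {"dx": 0, "dy": 0.2, "dz": 4.4, "wx": 0, "wy": 0, "wz": 0, "claw": 0.65},
  {"dx": 0, "dy": 0.2, "dz": 5, "wx": 0, "wy": 0, "wz": 0, "claw": 0.65},
  {"dx": 0, "dy": 0.2, "dz": 5, "wx": 0, "wy": 0, "wz": 0, "claw": 0.65},
  {"dx": 0, "dy": 0.2, "dz": 5, "wx": 0, "wy": 0, "wz": 0, "claw": 0.65},
  {"dx": 0, "dy": 0.2, "dz": 5, "wx": 0, "wy": 0, "wz": 0, "claw": 0.25},
  {"dx": 0, "dy": 0.2, "dz": 5, "wx": 0, "wy": 0, "wz": 0, "claw": 0.25},
  {"dx": 0, "dy": 0.2, "dz": 5, "wx": 0, "wy": 0, "wz": 0, "claw": 0.25},
  {"dx": 0, "dy": 0.2, "dz": 5, "wx": 0, "wy": 0, "wz": 0, "claw": 0.25},
  {"dx": 0, "dy": 0.2, "dz": 5, "wx": 0, "wy": 0, "wz": 0, "claw": 0.25},
  {"dx": 0, "dy": 0.2, "dz": 5, "wx": 0, "wy": 0, "wz": 0, "claw": 0.25},
], force=30)

```text
time: 18.68
tcp_pos: [0.4771, 0.0782, 0.0095]
tool_rot: [[0.224, 0.975, 0.0], [0.975, -0.224, -0.0], [0.0, 0.0, -1.0]]
contact_force: [-0.7, -0.6, 4.6]
grip_width: 0.0323
grip_force: 30.0
```

```bash
python3 - <<'E'
from h import *
s=bot.read_state();print(s['time'],s['tcp_pos'],s['contact_force'],s['grip_width'],s['grip_force'])
print('hover',rel([.4591,.2416,.0975],-17.8))
E
```

```text
18.6833 [0.47713033 0.07815841 0.00949118] [-0.69954447 -0.59584343  4.60686942] 0.03225446401615191 29.991420837468468
hover [np.float64(15.52), np.float64(-5.42), np.float64(-8.8), np.float64(4.85)]
```

Call:
arm_command([
  {"dx": 0, "dy": 0, "dz": -1.5, "wx": 0, "wy": 0, "wz": 0, "claw": 0.25},
  {"dx": 0, "dy": 0, "dz": -4, "wx": 0, "wy": 0, "wz": 0, "claw": 0.25},
  {"dx": 0, "dy": 0, "dz": -7.5, "wx": 0, "wy": 0, "wz": 0, "claw": 0.25},
  {"dx": 1.5, "dy": -0.6, "dz": -9.5, "wx": 0, "wy": 0, "wz": 1, "claw": 0.25},
  {"dx": 4.5, "dy": -1.6, "dz": -10, "wx": 0, "wy": 0, "wz": 2, "claw": 0.25},
  {"dx": 8, "dy": -2.8, "dz": -10, "wx": 0, "wy": 0, "wz": 3, "claw": 0.25},
  {"dx": 11.5, "dy": -4, "dz": -10, "wx": 0, "wy": 0, "wz": 4, "claw": 0.25},
  {"dx": 14, "dy": -4.9, "dz": -9.6, "wx": 0, "wy": 0, "wz": 4.8, "claw": 0.25},
  {"dx": 15.4, "dy": -5.4, "dz": -9.2, "wx": 0, "wy": 0, "wz": 4.8, "claw": 0.25},
  {"dx": 15.4, "dy": -5.4, "dz": -8.8, "wx": 0, "wy": 0, "wz": 4.8, "claw": 0.25},
  {"dx": 15.4, "dy": -5.4, "dz": -8.8, "wx": 0, "wy": 0, "wz": 4.8, "claw": 0.25},
  {"dx": 15.4, "dy": -5.4, "dz": -8.8, "wx": 0, "wy": 0, "wz": 4.8, "claw": 0.25},
])

```text
time: 19.68
tcp_pos: [0.4588, 0.2394, 0.097]
tool_rot: [[0.305, 0.952, -0.001], [0.952, -0.305, -0.001], [-0.001, -0.001, -1.0]]
contact_force: [0.4, -0.5, -1.0]
grip_width: 0.0326
grip_force: 30.0
```

```bash
python3 - <<'E'
from h import *
s=bot.read_state();print(s['time'],s['tcp_pos'],s['contact_force'],s['grip_width'])
p=shot('wrist');np.save('w7.npy',p,allow_pickle=True)
q=shot('side')
cv2.imwrite('pics/w7.png',np.hstack([cv2.resize(p['color'][180:360,240:400],(400,450),interpolation=cv2.INTER_CUBIC),cv2.resize(q['color'][260:390,200:315],(398,450),interpolation=cv2.INTER_CUBIC)])[:,:,::-1])
print(rel([.4591,.2416,.0975],-17.8))
E
```

```text
19.6833 [0.45879948 0.23939072 0.09695535] [ 0.44665823 -0.52733154 -0.98717416] 0.032569686945986005
[np.float64(0.22), np.float64(-0.08), np.float64(-0.02), np.float64(-0.03)]
```

View pics/w7.png

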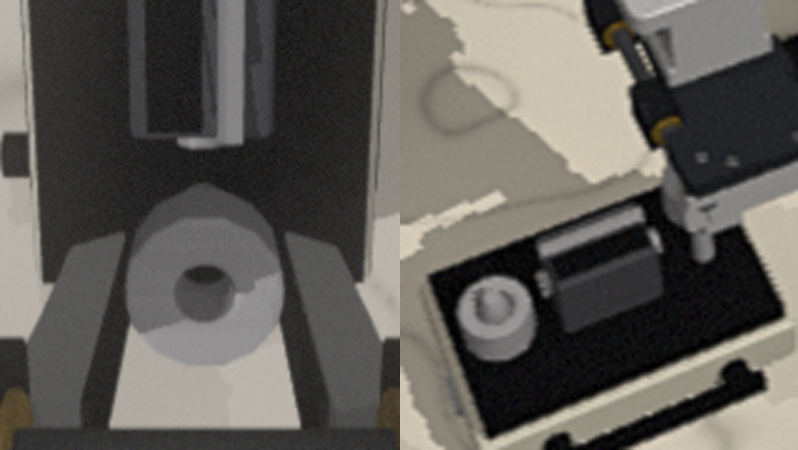

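Right panel: the wide collar is seated on the plate. Left panel: the narrow collar is held with its ring centre at about (322,297), roughly 1 mm ahead in tool x. I'll re-read the settled pose.

```bash
python3 - <<'E'
from h import *
p=np.load('w7.npy',allow_pickle=True).item();s=bot.read_state();R=np.array(s['tool_rot']);t=np.array(s['tcp_pos']);print(t)
T=p['T'][:3,3]
c=R.T@(plane(p,[[322,296.8]],t[2]+.0165)[0]-t)*1e3;print('ring',c)
print(rel([.4591,.2416,.0975],-17.8))
# plate edges at one row & block near face to check pin location
e=plane(p,[[240+38/2.5,180+250/2.5],[240+367/2.5,180+250/2.5]],.052);print((e-t)@R*1e3)
# block near face top edge z=.092 at row 137/2.5+180
print(R.T@(plane(p,[[321,180+137/2.5]],.052)[0]-t)*1e3)
E
```

```text
[0.45919936 0.2392094  0.09733601]
ring [  1.31428943  -0.40391525 -16.50056152]
[np.float64(0.22), np.float64(-0.08), np.float64(-0.02), np.float64(-0.03)]
[[-12.15597139 -46.79759364  45.33541325]
 [-11.96135647  44.76747841  45.34580594]]
[20.13163267 -1.06242387 45.32801574]
```

Call:
arm_command([
  {"dx": 0.1, "dy": -0.08, "dz": 0, "wx": 0, "wy": 0, "wz": 0, "claw": 0.25},
  {"dx": 0.1, "dy": -0.08, "dz": 0.4, "wx": 0, "wy": 0, "wz": 0, "claw": 0.25},
  {"dx": 0.1, "dy": -0.08, "dz": 0.8, "wx": 0, "wy": 0, "wz": 0, "claw": 0.25},
  {"dx": 0.1, "dy": -0.08, "dz": 1.1, "wx": 0, "wy": 0, "wz": 0, "claw": 0.25},
  {"dx": 0.1, "dy": -0.08, "dz": 1.4, "wx": 0, "wy": 0, "wz": 0, "claw": 0.25},
  {"dx": 0.1, "dy": -0.08, "dz": 1.7, "wx": 0, "wy": 0, "wz": 0, "claw": 0.25},
  {"dx": 0.1, "dy": -0.08, "dz": 2, "wx": 0, "wy": 0, "wz": 0, "claw": 0.25},
  {"dx": 0.1, "dy": -0.08, "dz": 2.2, "wx": 0, "wy": 0, "wz": 0, "claw": 0.25},
  {"dx": 0.1, "dy": -0.08, "dz": 2.2, "wx": 0, "wy": 0, "wz": 0, "claw": 0.25},
])

```text
time: 20.53
tcp_pos: [0.4583, 0.2414, 0.0748]
tool_rot: [[0.305, 0.952, -0.0], [0.952, -0.305, -0.0], [-0.0, -0.0, -1.0]]
contact_force: [-0.3, -0.9, -2.8]
grip_width: 0.0326
grip_force: 30.0
```

Call:
arm_command([
  {"dx": 0, "dy": 0, "dz": 0.4, "wx": 0, "wy": 0, "wz": 0, "claw": 0.25},
  {"dx": 0, "dy": 0, "dz": 0.8, "wx": 0, "wy": 0, "wz": 0, "claw": 0.25},
  {"dx": 0, "dy": 0, "dz": 1.1, "wx": 0, "wy": 0, "wz": 0, "claw": 0.25},
  {"dx": 0, "dy": 0, "dz": 1.4, "wx": 0, "wy": 0, "wz": 0, "claw": 0.25},
  {"dx": 0, "dy": 0, "dz": 1.6, "wx": 0, "wy": 0, "wz": 0, "claw": 0.25},
  {"dx": 0, "dy": 0, "dz": 1.7, "wx": 0, "wy": 0, "wz": 0, "claw": 0.25},
  {"dx": 0, "dy": 0, "dz": 1.75, "wx": 0, "wy": 0, "wz": 0, "claw": 0.25},
  {"dx": 0, "dy": 0, "dz": 1.75, "wx": 0, "wy": 0, "wz": 0, "claw": 0.25},
])

```text
time: 21.2
tcp_pos: [0.4584, 0.2414, 0.0577]
tool_rot: [[0.305, 0.952, -0.0], [0.952, -0.305, -0.0], [-0.0, -0.0, -1.0]]
contact_force: [2.3, -3.5, -2.8]
grip_width: 0.0321
grip_force: 30.0
```

Call:
arm_command([
  {"dx": 0, "dy": 0, "dz": 0.04, "wx": 0, "wy": 0, "wz": 0, "claw": 0.25},
  {"dx": 0, "dy": 0, "dz": 0.08, "wx": 0, "wy": 0, "wz": 0, "claw": 0.25},
  {"dx": 0, "dy": 0, "dz": 0.1, "wx": 0, "wy": 0, "wz": 0, "claw": 0.25},
  {"dx": 0, "dy": 0, "dz": 0.1, "wx": 0, "wy": 0, "wz": 0, "claw": 0.25},
])

```text
time: 21.53
tcp_pos: [0.4585, 0.2415, 0.0575]
tool_rot: [[0.305, 0.952, 0.0], [0.952, -0.305, -0.001], [-0.0, 0.0, -1.0]]
contact_force: [-4.0, -6.2, 16.0]
grip_width: 0.0322
grip_force: 30.0
```

Seated. I'll relieve the pressure, release, lift clear and check.

Call:
arm_command([
  {"dx": 0, "dy": 0, "dz": -0.08, "wx": 0, "wy": 0, "wz": 0, "claw": 0.25},
  {"dx": 0, "dy": 0, "dz": -0.08, "wx": 0, "wy": 0, "wz": 0, "claw": 0.7},
  {"dx": 0, "dy": 0, "dz": -0.08, "wx": 0, "wy": 0, "wz": 0, "claw": 0.7},
  {"dx": 0, "dy": 0, "dz": -0.08, "wx": 0, "wy": 0, "wz": 0, "claw": 0.7},
  {"dx": 0, "dy": 0, "dz": -0.08, "wx": 0, "wy": 0, "wz": 0, "claw": 0.7},
  {"dx": 0, "dy": 0, "dz": -1.5, "wx": 0, "wy": 0, "wz": 0, "claw": 0.7},
  {"dx": 0, "dy": 0, "dz": -4, "wx": 0, "wy": 0, "wz": 0, "claw": 0.7},
  {"dx": 0, "dy": 0, "dz": -8, "wx": 0, "wy": 0, "wz": 0, "claw": 0.7},
  {"dx": -3, "dy": 0, "dz": -12, "wx": 0, "wy": 0, "wz": 0, "claw": 0.7},
  {"dx": -7, "dy": 0, "dz": -14, "wx": 0, "wy": 0, "wz": 0, "claw": 0.7},
  {"dx": -10, "dy": 0, "dz": -15, "wx": 0, "wy": 0, "wz": 0, "claw": 0.7},
  {"dx": -12, "dy": 0, "dz": -15, "wx": 0, "wy": 0, "wz": 0, "claw": 0.7},
  {"dx": -12, "dy": 0, "dz": -15, "wx": 0, "wy": 0, "wz": 0, "claw": 0.7},
])

```text
time: 22.62
tcp_pos: [0.4214, 0.1235, 0.2075]
tool_rot: [[0.309, 0.951, 0.002], [0.951, -0.309, -0.002], [-0.001, 0.002, -1.0]]
contact_force: [-0.1, -0.5, 0.8]
grip_width: 0.0658
grip_force: 0.0
```

```bash
python3 - <<'E'
from h import *
s=bot.read_state();print(s['time'],s['tcp_pos'],s['contact_force'],s['grip_width'])
p=shot('wrist');q=shot('side')
cv2.imwrite('pics/w8.png',np.hstack([cv2.resize(p['color'][0:250,220:420],(360,450)),cv2.resize(q['color'][190:440,150:395],(440,450),interpolation=cv2.INTER_CUBIC)])[:,:,::-1])
E
```

```text
22.6167 [0.42140461 0.12346508 0.20753981] [-0.11995554 -0.5495807   0.79547411] 0.06581237577189945
```

View pics/w8.png

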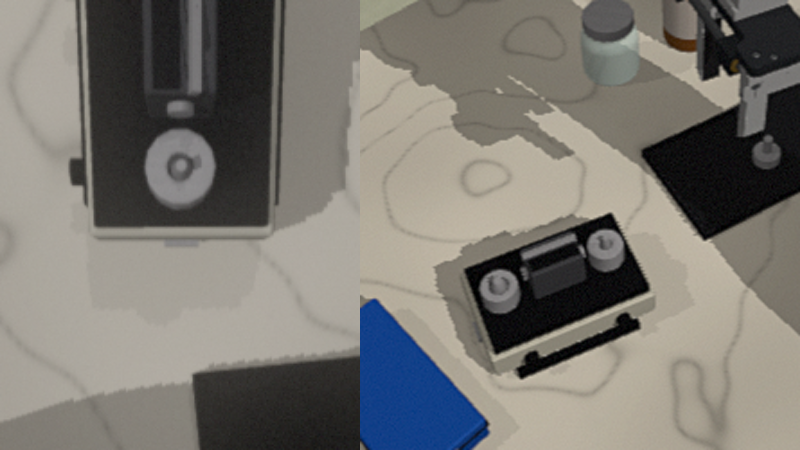

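The final picture shows both collars flat on the holder's plate around their pins and the holder flush on the carriage. The knob is still in the tray, and the gripper is empty and clear.

```bash
python3 -c "
from station import bot
print(bot.finish_job())"
```

```text
the job is handed in; nothing more can be done
None
```

I handed the job in at about 23 s: the holder is flush on the carriage, the wide collar is on the thick pin and the narrow one on the thin pin, both resting on the plate, and the arm never touched the bystanders.

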